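# Set the paper tray's end guide to the green size stop

### The arm

A 6-joint arm with a two-finger parallel gripper is mounted at the origin on the work surface. World frame = base frame: x ahead of the robot, y to its left, z up, the work surface at z = 0. Lengths are in mm, angles in rad, forces in N, time in s.
With the tool pointing down it reaches from about 350 to 850 mm from the base axis. Payload 8.1 kg.
Tool frame: the origin (TCP) lies midway between the tips of the shut fingers; the grasp point (between the pads) lies 19 mm behind it; z points along the fingers, y is the line along which they close (so a half turn about z gives the same grasp; the last joint's range is limited). The gripper opens to 85 mm and grips with 20 to 120 N. Pads are 22 mm wide; open, the fingers measure 114 mm over their backs; the gripper's body (76 mm by 85 mm) begins 54 mm behind the grasp point. The pads swing forward as they close: fully open they stand 13 mm farther back than shut.
Start: joints at [-0.085, 0.13, 1.488, -0, 1.523, -0.085], TCP at [600.004, 0.022, 231.292] pointing down, gripper open.
Joint ranges: [-2.96, 2.96], [-0.89, 2.26], [0.02, 2.5], [-1.34, 4.48], [0, 2.73], [-2.66, 2.66]. Speed limits (rad/s): [2.39, 2.39, 2.79, 3.14, 3.14, 3.14].

### API

Orientations are given as a unit quaternion [w, x, y, z].
In Python, from rig import readout, camera, camera_model, hand_in gives the robot as it stands.
- The arm moves only by the shell command python3 -m inch 'ROWS' [FORCE]. ROWS is a JSON object of lists of equal length, an entry for each row: "linear": the shift along the tool's x, y, z each as a share of 30 mm, from -1 to 1, a list of three; "delta_rot": the turn, a rotation vector about the tool's x, y, z each as a share of 0.15 rad, from -1 to 1, a list of three; "gripper": the closure in counts, from 0 (fully open) to 255 (shut). In form: {"linear": [[x, y, z], ...], "delta_rot": [[wx, wy, wz], ...], "gripper": [gripper, ...]}. A call has 1 to 20 rows; each row shifts and turns the commanded pose from where the row before left it, along the tool's axes as they then stand; what a row does not reach is not made up. A row lasts 1/10 s, in which the tool goes at most 50 mm and 8.59 degrees, less where a joint would pass 70% of its speed; a pose out of reach is approached as far as the arm can. A call with a number of a shift or a turn outside -1 to 1 is refused whole. A call with a gripper value outside its range is refused whole. The fingers move at their own pace and stop on an object; FORCE is the grip in N (left out, the last holds). Time passes only in rows, so rows that do not move let the fingers close. It gives the time, the measured TCP pose, the force, the opening and the grip force at its end, in the units of the state.
- readout.sense(): the state, without advancing time (a new reading comes with each control period).
- camera(name): name is "scene" or "side" or "wrist"; returns the picture (400x640x3 uint8, red, green, blue); there is no depth.
- camera_model(name): a dict with "vfov" (degrees; the focal length in pixels is half the picture's height over the tangent of half this angle, whatever the lens; pixels are square), "cx", "cy" (the principal point, pixels), "T" (4x4, takes a point from camera to world coordinates); the wrist camera has in their place "hand_eye" (4x4, takes a point from camera to tool coordinates, whose origin is the TCP and whose axes are the flange's). Camera axes: x right, y down, z forward; pixel columns grow to the right and rows downward; lengths in mm; the calibration is good to about 2 mm. The wrist camera is an equidistant fisheye: a pixel r from the principal point sees the ray r / f radians off the axis. A picture is of the moment at which its call begins: read the wrist's pose just before it. camera_model takes no time and is no camera call.
- hand_in(): hands the job in; it is judged then, once.
The state is a dict: "clock": time; "q": joint angles; "qvel": joint speeds; "effort": joint torques, N m; "eef_pos": TCP position; "tool_rot": TCP orientation; "force": force on the tool from outside, world axes, zero at the start; "ft_torque": the same for the moment, N m; "opening": finger opening in mm; "grasp_force": force on a finger pad.
Only numpy, scipy, OpenCV 4.12 (cv2) and the standard library are available. Lean on these libraries where they do the work, as an engineer would, in place of code of your own. Each camera call takes 0.05 s, during which the arm holds its last target. There are 200 camera calls.

### The job

The copier's paper tray lies on the table for a change of paper size. With closed fingertips, press down the blue pad in the middle of the white end guide to free its brake and, keeping it pressed, push the guide along its rail until it rests against the green stop (not the orange one); then let the pad come up again and move clear. Do not force the guide along with the pad up or lift it off its rail, and leave the glue stick, staple box, mug and stapler where they stand.

Things in the scene. Friction and masses are not known exactly. Their poses are not given: they have to be found in the camera images.
- tray: Open grey paper tray of a copier with a white front panel towards the robot, fixed to the table: 300 mm (x) by 420 mm (y), walls 5 mm thick and 50 mm high, front panel 66 mm high. Origin at the centre of its underside, on the table. The guide's rail runs along the tray's own y axis through its centre (tray x = 0). The tray's floor is 5 mm above the table.
- guide (a joint): Position of the white end guide along the rail, in m: its centre's y in the tray's frame, positive to the tray's +y. With the pad well down it slides with 1 to 2 N; with the pad up a rubber brake holds it against a push of about 15 N.
- pad (a joint): How far the blue release pad is pressed, in m: about 0 (up) to 0.007 (fully down, on a hard stop). About 5 N takes it 3 mm down, from where the brake is free; 7 N takes it to the bottom. It springs up and the brake grips again when let go.
- guide_mid (a point): Centre of the white end guide, 42 mm above the table; it slides with the guide and does not go down with the pad. The guide is 64 mm (tray x) by 70 mm (along the rail, tray y); its two end walls across the rail are 6 mm thick, inner faces 29 mm from the centre, tops 50 mm above the table; its other two sides are only 34 mm high. Axes parallel to the tray's.
- pad_top (a point): Centre of the top of the blue release pad, in the middle of the guide between its end walls: 46 mm (tray x) by 54 mm (tray y), top 42 mm above the table when up. It goes straight down, up to 7 mm, when pressed, and moves with the guide. Axes parallel to the tray's.
- stop_green_top (a point): Centre of the top of the green stop, the one to push to: a rigid fixed block astride the rail, 70 mm (x) by 16 mm (along the rail, y), top 50 mm above the table. It may stand on either side of the guide. The guide touches it when their centres are 43 mm apart. Axes parallel to the tray's.
- stop_orange_top (a point): Centre of the top of the orange stop, of the same size, at the other side of the guide; not the one wanted.
- glue_mid (a point): Middle of a white glue stick with a red cap standing loose in the tray, 28 mm across, 80 mm tall; leave it alone.
- staples_mid (a point): Middle of a small cardboard staple box with a yellow band lying loose in the tray, 36 by 56 by 20 mm; leave it alone.
- mug_mid (a point): Middle (half-way up) of a blue mug standing on the table beside the tray, 80 mm across, 92 mm tall; leave it alone.
- stapler_mid (a point): Middle of a blue and black stapler lying on the table beside the tray, 130 by 34 by 55 mm; leave it alone.

How it is judged (in metres and radians):
On the way, in this order (a step that is already met when the one before it is completed fails the run):
1. the blue pad is pressed (at least 2 mm down) before the guide has moved more than 15 mm (value of joint pad above 0.002 m and distance of guide_mid from where it was at the start of the episode below 0.015 m), for 0.1 s.
2. the guide is pushed up to the green stop (gap under 3.5 mm) with the pad still pressed (at least 1 mm down) (horizontal distance between guide_mid and stop_green_top below 0.0465 m and value of joint pad above 0.001 m), for 0.1 s.
At the end, for the whole second after the job is handed in: the guide rests against the green stop (gap under 3.5 mm: centres within 46.5 mm), still, with the pad fully up (less than 0.8 mm down) (horizontal distance between guide_mid and stop_green_top below 0.0465 m and value of joint pad below 0.0008 m and velocity of joint guide between -0.005 and 0.005 m/s); the robot touches nothing.
It fails at once if the guide is dragged along while its pad is not pressed (moving faster than 15 mm/s with the pad less than 1 mm down) (value of joint pad below 0.001 m and (velocity of joint guide above 0.015 m/s or velocity of joint guide below -0.015 m/s)).
It fails at once if the guide is lifted more than 4 mm off its rail (height (world z) of guide_mid above 0.046 m).
It fails at once if the glue stick, staple box, mug or stapler is moved more than 15 mm or tipped over (distance of any of glue_mid, staples_mid, mug_mid, stapler_mid from where it was at the start of the episode above 0.015 m or angle between any of glue_mid, staples_mid, mug_mid, stapler_mid's own z axis and vertical above 0.4 rad).
It also fails if it takes over 38 s, if anything falls off the work surface, if the arm or the gripper's body presses on something with over 40 N, if the wrist force passes 120 N, or if a joint passes its speed limit or range.

## Working session

There is one attempt and no reset: what is moved stays moved. The work goes in short steps, Python scripts to look and compute and a shell command to move; the robot and the scene stay as the last step left them, time stands still between calls to the robot, and variables do not carry over. Pictures are saved under pics/ and viewed, at most 10 in all, crops included, and the job is handed in when it is done.

```bash
mkdir -p pics
python3 - <<'E'
from rig import readout,camera,camera_model
import cv2,numpy as np
s=readout.sense();print(s)
for n in("scene","side"):
    im=camera(n);np.save(f'pics/{n}.npy',im);cv2.imwrite(f'pics/{n}0.png',im[:,:,::-1])
    print(n,camera_model(n))
s=readout.sense();im=camera("wrist");np.save('pics/wrist.npy',im);cv2.imwrite('pics/wrist0.png',im[:,:,::-1]);print(camera_model("wrist"))
E
```

```text
{'clock': 0.0, 'q': array([-8.53790673e-02,  1.31170345e-01,  1.48932569e+00, -1.03747771e-05,
        1.52300643e+00, -8.54268880e-02]), 'qvel': array([ 7.39976599e-04, -2.11473708e-03, -5.08692034e-05, -6.40384639e-05,
        2.40406386e-04, -4.20395254e-04]), 'effort': array([-1.90700346e-03, -5.69404185e+01, -5.00557995e+01, -2.19391650e-04,
        1.44415747e-02,  7.24149572e-05]), 'eef_pos': array([5.99426291e+02, 8.02097213e-02, 2.30213476e+02]), 'tool_rot': array([-7.27015836e-04,  7.07089373e-01,  7.07123544e-01, -6.19125223e-04]), 'force': array([-0.55597039,  0.56931095,  0.77637554]), 'ft_torque': array([-0.03112214,  0.0059224 ,  0.03048136]), 'grasp_force': 0.0, 'opening': 85.46037763488118}
scene {'vfov': 51.02211558752236, 'cx': 316.7919844711519, 'cy': 197.33615531310295, 'T': array([[-6.75463140e-01,  5.54440560e-01, -4.86153486e-01,
         1.16639522e+03],
       [ 7.37381722e-01,  5.11633117e-01, -4.41021257e-01,
         5.49055759e+02],
       [ 4.21215052e-03, -6.56374298e-01, -7.54423647e-01,
         1.00520401e+03],
       [ 0.00000000e+00,  0.00000000e+
[... 210 characters left out ...]
66974e+02],
       [-7.01022421e-01, -3.70031243e-01,  6.09626480e-01,
        -8.39876629e+02],
       [ 8.62605585e-03, -8.59186438e-01, -5.11589929e-01,
         7.76015905e+02],
       [ 0.00000000e+00,  0.00000000e+00,  0.00000000e+00,
         1.00000000e+00]])}
{'vfov': 65.70646984690485, 'cx': 323.1580176416128, 'cy': 198.9186240353354, 'hand_eye': array([[ 1.88874430e-04, -9.45645012e-01, -3.25200670e-01,
         8.33047285e+01],
       [ 9.99999738e-01,  4.05828573e-04, -5.99308068e-04,
        -5.52215812e-01],
       [ 6.98708409e-04, -3.25200472e-01,  9.45644841e-01,
        -1.42445925e+02],
       [ 0.00000000e+00,  0.00000000e+00,  0.00000000e+00,
         1.00000000e+00]])}
```

View pics/scene0.png

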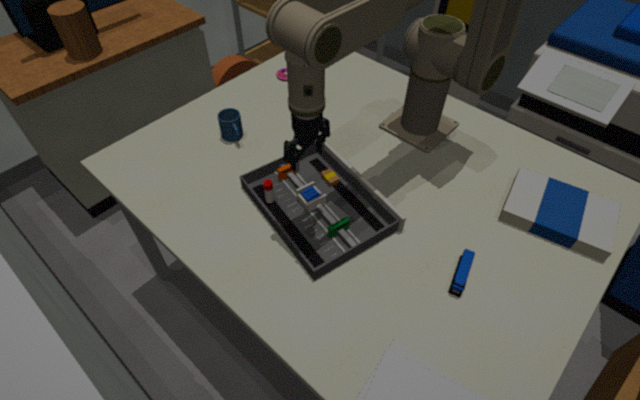

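View pics/wrist0.png

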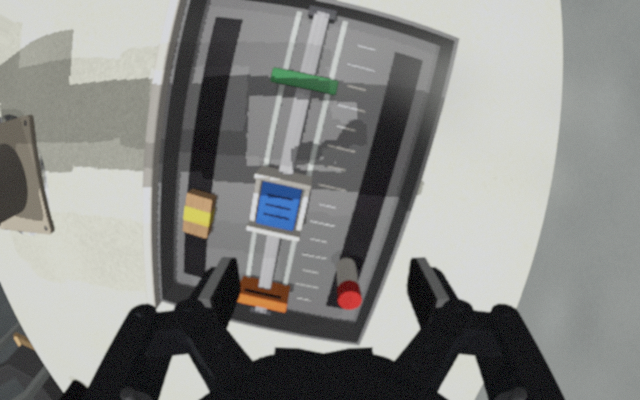

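View pics/side0.png

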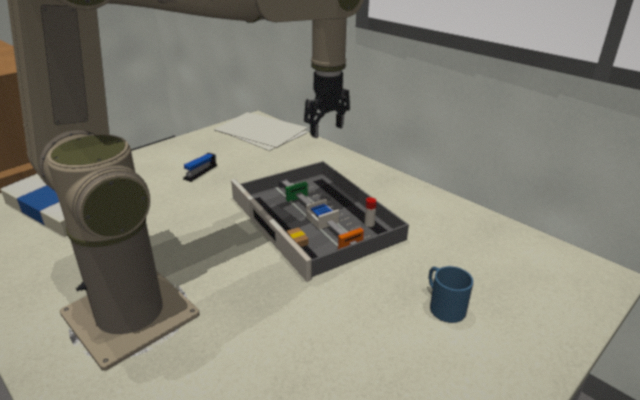

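The wrist view shows the blue pad at about (278,205), the green stop at (305,80) toward +y, and orange at (265,294). The glue stick is at (348,290) and the staples at (198,215), both clear of the run. The scene and side views agree.

```bash
cat > h.py <<'E'
import numpy as np,cv2
from scipy.spatial.transform import Rotation as R
from rig import camera_model
def rays(name,uv,pos=None,q=None):
    m=camera_model(name);f=200/np.tan(np.radians(m['vfov']/2))
    d=(np.atleast_2d(uv)-[m['cx'],m['cy']])/f
    if name=='wrist':
        r=np.linalg.norm(d,axis=1,keepdims=True)+1e-9
        d=np.hstack([d/r*np.sin(r),np.cos(r)])
        T=np.eye(4);T[:3,:3]=R.from_quat(np.roll(q,-1)).as_matrix();T[:3,3]=pos;T=T@m['hand_eye']
    else: d=np.hstack([d,np.ones((len(d),1))]);T=m['T']
    return T[:3,3],d@T[:3,:3].T
def plane(name,uv,z,pos=None,q=None):
    o,d=rays(name,uv,pos,q);return o+d*((z-o[2])/d[:,2:])
def blobs(im,lo,hi,n=1,roi=None,smin=110,vmin=50):
    h=cv2.cvtColor(im,cv2.COLOR_RGB2HSV)
    m=cv2.inRange(h,(lo,smin,vmin),(hi,255,255))
    if roi: k=np.zeros_like(m);k[roi[1]:roi[3],roi[0]:roi[2]]=1;m=m*k
    c,_=cv2.findContours(m,cv2.RETR_EXTERNAL,cv2.CHAIN_APPROX_NONE)
    return sorted(c,key=cv2.contourArea)[-1][:,0,:].astype(float)
E
python3 - <<'E'
from h import *
pos=np.array([600.0,0.02,231.3]);pos=np.array([599.4,.08,230.2]);q=[-7.27e-4,.70709,.70712,-6.2e-4]
roi={'wrist':(160,30,420,320),'scene':(240,140,400,270),'side':(230,160,410,280)}
for nm,lo,hi,z in(('pad',100,125,42),('green',50,85,50),('orange',5,17,50)):
  for n in('wrist','scene','side'):
    r=roi[n]
    if nm=='orange': r={'wrist':(225,270,300,320),'scene':(270,155,298,185),'side':(325,220,370,255)}[n]
    c=blobs(np.load(f'pics/{n}.npy'),lo,hi,roi=r)
    M=cv2.moments(c.astype(np.float32));cen=np.array([M['m10'],M['m01']])/M['m00']
    P=plane(n,c,z,pos,q).astype(np.float32)
    rect=cv2.minAreaRect(P[:,:2])
    print(nm,n,cen.round(1),cv2.contourArea(c.astype(np.float32)),plane(n,cen,z,pos,q)[0].round(1),'rect',np.round(rect[0],1),np.round(rect[1],1),round(rect[2],1))
im=cv2.imread('pics/wrist0.png')[30:330,170:410];cv2.imwrite('pics/crop.png',cv2.resize(im,None,fx=2,fy=2,interpolation=3))
E
```

```text
Traceback (most recent call last):
cv2.error: OpenCV(4.12.0) /io/opencv/modules/imgproc/src/convhull.cpp:143: error: (-215:Assertion failed) total >= 0 && (depth == CV_32F || depth == CV_32S) in function 'convexHull'
```

```bash
cat > m.py <<'E'
from h import *
pos=np.array([599.4,.08,230.2]);q=[-7.27e-4,.70709,.70712,-6.2e-4]
roi={'wrist':(160,30,420,320),'scene':(240,140,400,270),'side':(230,160,410,280)}
for nm,lo,hi,z in(('pad',100,125,42),('green',50,85,50),('orange',5,17,50)):
  for n in('wrist','scene','side'):
    r=roi[n]
    if nm=='orange': r={'wrist':(225,270,300,320),'scene':(270,155,298,185),'side':(325,220,370,255)}[n]
    c=blobs(np.load(f'pics/{n}.npy'),lo,hi,roi=r)
    M=cv2.moments(c.astype(np.float32));cen=np.array([M['m10'],M['m01']])/M['m00']
    P=plane(n,c,z,pos,q)
    rect=cv2.minAreaRect(np.ascontiguousarray(P[:,:2],dtype=np.float32))
    print(nm,n,cen.round(1),plane(n,cen,z,pos,q)[0].round(1),'rect',np.round(rect[0],1),np.round(rect[1],1),round(rect[2],1))
im=cv2.imread('pics/wrist0.png')[30:330,170:410];cv2.imwrite('pics/crop.png',cv2.resize(im,None,fx=2,fy=2,interpolation=3))
E
python3 m.py
```

```text
pad wrist [277.9 205.8] [546.4 -38.7  42. ] rect [546.1 -39.5] [52.2 45.8] 77.2
pad scene [309.7 193.2] [548.  -41.4  42. ] rect [547.9 -41.9] [48.2 45.2] 76.2
pad side [320.4 209.3] [547.  -33.9  42. ] rect [548.3 -34.4] [41.  46.5] 74.5
green wrist [295.5  79.4] [570.  101.4  50. ] rect [578.1 100.3] [14.  66.3] 77.3
green scene [339.8 223. ] [577.9 105.1  50. ] rect [579.1 103.7] [14.1 68.6] 76.0
green side [295.6 190.4] [557.5  78.2  50. ] rect [558.7  74.7] [96.5 63.5] 53.1
orange wrist [263.  295.3] [ 520.1 -160.1   50. ] rect [ 519.8 -158.9] [48.1 68.8] 76.7
orange scene [283.5 171.1] [ 541.2 -162.5   50. ] rect [ 539.3 -160.1] [55.2 63.4] 75.8
orange side [350.2 237. ] [ 501.8 -184.8   50. ] rect [ 500.3 -185. ] [49.1 99.5] 77.0
```

View pics/crop.png

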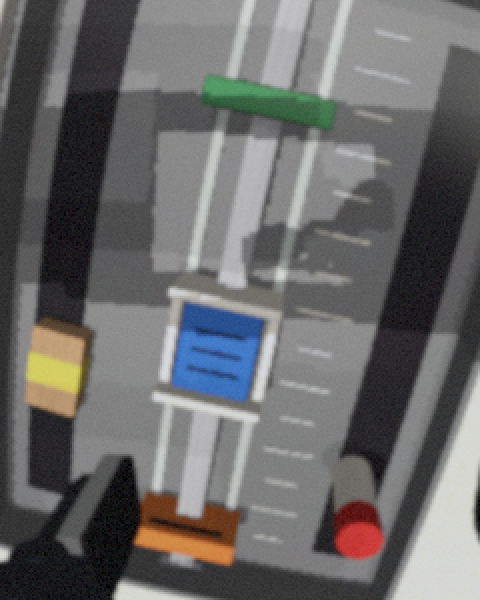

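The crop confirms the guide and stop. Pad is at about (547,-40), green at (578.5,102) and the rail is turned about 13° from y toward +x, so travel is about 102 mm. I'll go above the pad, 10 mm toward green, with the tool turned along the rail and the fingers shut.

```bash
python3 -m inch '{"linear":[[-0.1,-0.17,0.5],[-0.1,-0.17,0.5],[-0.1,-0.17,0.5],[-0.1,-0.17,0.5],[-0.1,-0.17,0.5],[-0.1,-0.17,0.5],[-0.1,-0.17,0.5],[-0.1,-0.17,0.5],[-0.1,-0.17,0.5],[-0.1,-0.17,0.5],[0,0,0],[0,0,0],[0,0,0],[0,0,0],[0,0,0],[0,0,0]],"delta_rot":[[0,0,0],[0,0,0],[0,0,0],[0,0,0],[0,0,0],[0,0,0],[0,0,0],[0,0,0],[0,0,0],[0,0,0],[0,0,0.75],[0,0,0.75],[0,0,0],[0,0,0],[0,0,0],[0,0,0]],"gripper":[255,255,255,255,255,255,255,255,255,255,255,255,255,255,255,255]}' 30
python3 - <<'E'
from rig import readout,camera
import numpy as np,cv2
from h import *
s=readout.sense();im=camera('wrist');cv2.imwrite('pics/w1.png',im[:,:,::-1]);print(s['eef_pos'],s['tool_rot'],s['force'],s['opening'])
for nm,lo,hi,z in(('pad',100,125,42),('green',50,85,50)):
    c=blobs(im,lo,hi);P=plane('wrist',c,z,s['eef_pos'],s['tool_rot'])
    print(nm,np.round(cv2.boundingRect(c.astype(np.int32))),cv2.minAreaRect(np.ascontiguousarray(P[:,:2],dtype=np.float32)))
E
```

```text
clock: 1.75
eef_pos: [549.1, -30.0, 81.3]
tool_rot: [0.0, 0.782, 0.624, 0.0]
force: [-0.2, 0.0, -0.2]
opening: -0.1
grasp_force: 0.0
[549.07697955 -29.98285772  81.31190801] [8.33934047e-05 7.81505817e-01 6.23897945e-01 7.31359739e-05] [-0.20181633  0.02590081 -0.17579522] -0.08537647102394778
pad [288 206  71  70] ((546.2168579101562, -39.25225067138672), (51.29169845581055, 45.16889190673828), 77.21949005126953)
green [263   0 123  27] ((578.2885131835938, 98.96863555908203), (16.499258041381836, 67.83744812011719), 77.27787780761719)
```

View pics/w1.png

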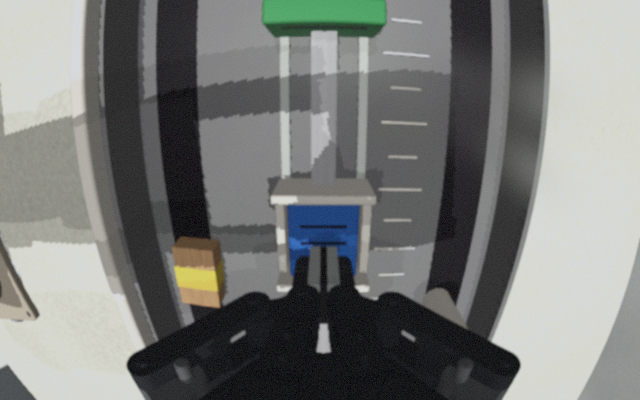

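The view shows the tool lined up with the rail, with the fingertips above the pad at about (325,270). Before lowering, I'll check the glue stick's clearance from the finger knuckles.

Run:
```python
from h import *
pos=np.array([599.4,.08,230.2]);q=[-7.27e-4,.70709,.70712,-6.2e-4]
p=plane('wrist',[349,299],80,pos,q)[0]
a=np.radians(13);d=p[:2]-[549.1,-30]
print(p, 'along rail',d@[np.sin(a),np.cos(a)],'across',d@[np.cos(a),-np.sin(a)], plane('side',[371,203],80)[0],plane('scene',[268,184],80)[0])
```

```text
[ 628.87412168 -141.53018594   80.        ] along rail -90.72640171872347 across 102.81834902752011 [ 623.94717181 -146.82459718   80.        ] [ 630.50496629 -135.55482325   80.        ]
```

Glue is 90 mm behind and 100 mm aside, so it's clear. Pressing down.

```bash
python3 -m inch '{"linear":[[0,0,0.5],[0,0,0.5],[0,0,0.1],[0,0,0.1],[0,0,0.1],[0,0,0.1],[0,0,0.1],[0,0,0],[0,0,0]],"delta_rot":[[0,0,0],[0,0,0],[0,0,0],[0,0,0],[0,0,0],[0,0,0],[0,0,0],[0,0,0],[0,0,0]],"gripper":[255,255,255,255,255,255,255,255,255]}'
```

```text
clock: 2.7
eef_pos: [549.1, -30.0, 36.9]
tool_rot: [0.0, 0.782, 0.623, 0.0]
force: [-4.4, 1.0, 5.1]
opening: -0.5
grasp_force: 3.0
```

```bash
python3 -m inch '{"linear":[[0,0,0.05],[0,0,0.05],[0,0,0],[0,0,0]],"delta_rot":[[0,0,0],[0,0,0],[0,0,0],[0,0,0]],"gripper":[255,255,255,255]}'
python3 -c "
from rig import readout
print(readout.sense())"
```

```text
clock: 3.1
eef_pos: [549.4, -29.9, 34.9]
tool_rot: [0.0, 0.782, 0.623, 0.0]
force: [-8.6, 1.9, 15.1]
opening: 0.1
grasp_force: 7.1
{'clock': 3.1, 'q': array([-1.47651211e-01,  1.82762858e-01,  1.80678887e+00,  2.31735881e-05,
        1.15154777e+00,  7.71926918e-02]), 'qvel': array([ 4.60991094e-05, -8.61698521e-04,  1.86149563e-03, -1.46945850e-03,
        4.87797781e-04, -7.69034393e-04]), 'effort': array([-4.72675581e-01, -4.78346300e+01, -4.22668147e+01, -2.27132725e-02,
       -3.04459423e+00, -2.86127441e-03]), 'eef_pos': array([549.37164921, -29.93901359,  34.94973862]), 'tool_rot': array([1.73171546e-04, 7.81972926e-01, 6.23312348e-01, 1.75848744e-04]), 'force': array([-8.64178132,  1.883885  , 15.08186132]), 'ft_torque': array([0.18594266, 1.43180701, 0.0644041 ]), 'grasp_force': 7.147757637721952, 'opening': 0.05455273040829348}
```

Pad is at its bottom. Push along the rail (tool +x).

```bash
python3 -m inch '{"linear":[[0.05,0,0],[0.1,0,0],[0.15,0,0],[0.15,0,0],[0.15,0,0],[0.15,0,0],[0.15,0,0],[0.15,0,0],[0.15,0,0],[0.15,0,0],[0.15,0,0],[0.15,0,0],[0.15,0,0],[0.15,0,0],[0.15,0,0],[0.15,0,0],[0.15,0,0],[0.15,0,0],[0.1,0,0],[0,0,0]],"delta_rot":[[0,0,0],[0,0,0],[0,0,0],[0,0,0],[0,0,0],[0,0,0],[0,0,0],[0,0,0],[0,0,0],[0,0,0],[0,0,0],[0,0,0],[0,0,0],[0,0,0],[0,0,0],[0,0,0],[0,0,0],[0,0,0],[0,0,0],[0,0,0]],"gripper":[255,255,255,255,255,255,255,255,255,255,255,255,255,255,255,255,255,255,255,255]}'
python3 - <<'E'
from rig import readout,camera
import cv2
from h import *
s=readout.sense();im=camera('wrist');cv2.imwrite('pics/w2.png',im[:,:,::-1]);print(s['eef_pos'],s['force'])
for nm,lo,hi,z in(('pad',100,125,35),('green',50,85,50)):
    c=blobs(im,lo,hi);P=plane('wrist',c,z,s['eef_pos'],s['tool_rot'])
    print(nm,cv2.minAreaRect(np.ascontiguousarray(P[:,:2],dtype=np.float32)))
E
```

```text
clock: 5.1
eef_pos: [567.5, 48.3, 35.0]
tool_rot: [0.0, 0.782, 0.623, 0.001]
force: [-5.3, 2.2, 11.6]
opening: -0.1
grasp_force: 6.1
[567.46551774  48.34471644  34.97692301] [-5.28073437  2.2351208  11.57581418]
pad ((565.1155395507812, 42.58055114746094), (36.11587905883789, 45.12122344970703), 77.3077392578125)
green ((579.4000854492188, 103.55253601074219), (20.09823989868164, 67.983154296875), 76.72549438476562)
```

View pics/w2.png

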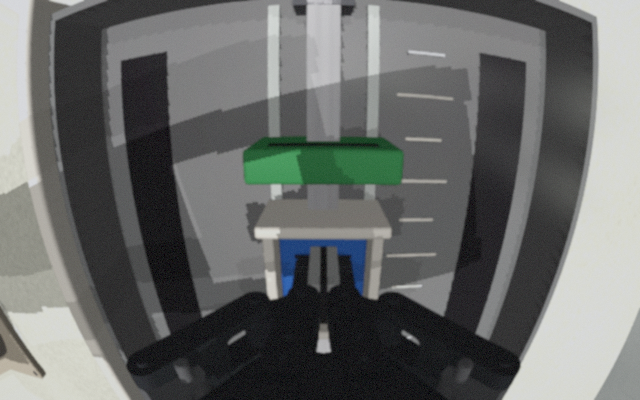

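The guide moves with the fingers. There's a gap of about 22 mm to green, whose near edge is at row 183 with the guide wall at row 200–235. I'll continue and slow down at contact.

```bash
python3 -m inch '{"linear":[[0.1,0,0],[0.1,0,0],[0.1,0,0],[0.1,0,0],[0.1,0,0],[0.1,0,0],[0.05,0,0],[0.05,0,0],[0.05,0,0],[0.05,0,0],[0,0,0],[0,0,0]],"delta_rot":[[0,0,0],[0,0,0],[0,0,0],[0,0,0],[0,0,0],[0,0,0],[0,0,0],[0,0,0],[0,0,0],[0,0,0],[0,0,0],[0,0,0]],"gripper":[255,255,255,255,255,255,255,255,255,255,255,255]}'
```

```text
clock: 6.35
eef_pos: [573.0, 69.8, 34.9]
tool_rot: [0.001, 0.782, 0.623, 0.0]
force: [-4.4, -5.3, 10.1]
opening: -0.3
grasp_force: 5.4
```

```bash
python3 -m inch '{"linear":[[0.05,0,0],[0.05,0,0],[0.05,0,0],[0,0,0]],"delta_rot":[[0,0,0],[0,0,0],[0,0,0],[0,0,0]],"gripper":[255,255,255,255]}'
python3 - <<'E'
from rig import readout,camera
import cv2
from h import *
s=readout.sense();im=camera('wrist');cv2.imwrite('pics/w3.png',im[:,:,::-1]);print(s['eef_pos'],s['force'])
E
```

```text
clock: 6.75
eef_pos: [574.6, 74.3, 34.9]
tool_rot: [0.002, 0.782, 0.623, 0.001]
force: [-1.8, -5.5, 7.2]
opening: -0.1
grasp_force: 3.9
[574.60905402  74.25385544  34.94525628] [-1.75773025 -5.54641493  7.23562481]
```

View pics/w3.png

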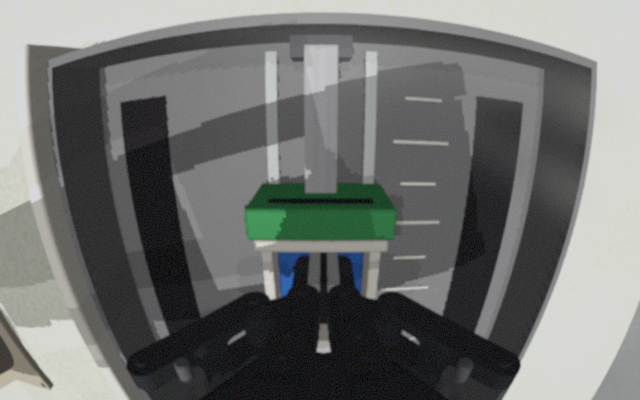

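The guide's front wall sits flush behind the green stop (row ~240). The force has levelled off at friction slip, so it is in contact. Lifting straight up.

```bash
python3 -m inch '{"linear":[[0,0,-0.1],[0,0,-0.1],[0,0,-0.1],[0,0,-0.1],[0,0,-0.3],[0,0,-0.5],[0,0,-0.5],[0,0,-0.5],[0,0,-0.5],[0,0,-0.5],[0,0,0],[0,0,0],[0,0,0],[0,0,0]],"delta_rot":[[0,0,0],[0,0,0],[0,0,0],[0,0,0],[0,0,0],[0,0,0],[0,0,0],[0,0,0],[0,0,0],[0,0,0],[0,0,0],[0,0,0],[0,0,0],[0,0,0]],"gripper":[255,255,255,255,255,255,255,255,255,255,255,255,255,255]}'
python3 - <<'E'
from rig import readout,camera
import cv2
from h import *
s=readout.sense();im=camera('wrist');cv2.imwrite('pics/w4.png',im[:,:,::-1])
for nm,lo,hi,z in(('pad',100,125,42),('green',50,85,50)):
    c=blobs(im,lo,hi);P=plane('wrist',c,z,s['eef_pos'],s['tool_rot'])
    print(nm,cv2.minAreaRect(np.ascontiguousarray(P[:,:2],dtype=np.float32)))
E
```

```text
clock: 8.2
eef_pos: [572.3, 75.3, 128.1]
tool_rot: [-0.001, 0.782, 0.623, -0.001]
force: [0.5, 0.1, 0.5]
opening: -0.1
grasp_force: 0.0
pad ((568.8490600585938, 59.00121307373047), (52.024925231933594, 45.51889419555664), 77.15199279785156)
green ((579.4696655273438, 104.79580688476562), (21.256256103515625, 67.48638153076172), 77.17134094238281)
```

View pics/w4.png

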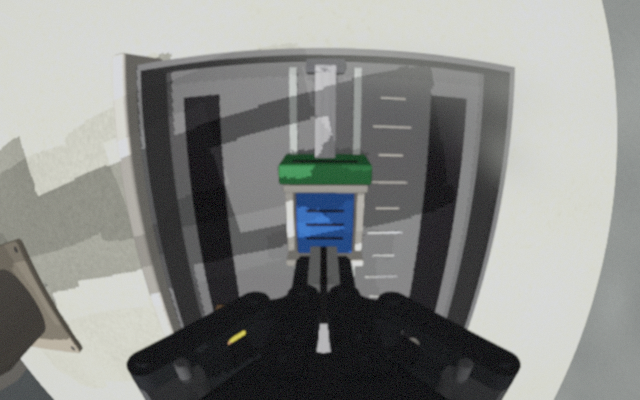

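The guide is against the green stop: centres measure about 44 mm apart and the pad-to-green band is about 8 mm, which is what contact gives. The pad is up, the force is zero and the tool is clear.

```bash
python3 -c "
from rig import hand_in
print(hand_in())"
```

```text
the job is handed in; nothing more can be done
None
```

I pressed the pad, pushed the guide along its rail to the green stop, let the pad come up and moved clear. I handed the job in at about 8 s and got no verdict back; in the last picture the guide sat against the stop, with the centres about 44 mm apart (43 mm is contact).

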